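# Weigh the garlic from the sliding-lid produce box

## Robot

A 6-joint arm with a two-finger parallel gripper is mounted at the origin on a cart in front of the work surface, level with it; the furniture and walls round the work are solid. World frame = base frame: x ahead of the robot, y to its left, z up, the work surface at z = 0. Lengths are in m, angles in degrees, forces in N, time in s.
With the tool pointing down it reaches from about 0.3 to 0.75 m from the base axis. Payload 8.5 kg.
Tool frame: the origin (TCP) lies midway between the tips of the shut fingers; the grasp point (between the pads) lies 19 mm behind it (env.hold_point_z is the distance from the TCP to the grasp point, in m); z points along the fingers, y is the line along which they close (so a half turn about z gives the same grasp; the last joint's range is limited). The gripper opens to 85 mm and grips with 20 to 120 N. Pads are 22 mm wide; open, the fingers measure 114 mm over their backs; the gripper's body (76 mm by 85 mm) begins 54 mm behind the grasp point. The pads swing forward as they close: fully open they stand 13 mm farther back than shut.
Start: joints at [-79.544, 21.807, 74.336, -0, 83.858, -12.336], TCP at [0.213, -0.507, 0.195] pointing down, gripper open.
Joint ranges: [-178.18, 178.18], [-50.72, 133.34], [12.68, 142.11], [-81.47, 261.47], [9.98, 163.14], [-165.26, 165.26]. Speed limits (degrees/s): [136.94, 136.94, 180, 180, 180, 180].

## Interface

Orientations are given as a 3x3 rotation matrix whose columns are the frame's x, y, z axes.
In Python, from rig import observe, get_image, camera_info, env gives the robot as it stands.
- The arm moves only by the tool drive_tool, never from a script. Its arguments are lists of equal length, an entry for each row: "offset": the shift along the tool's x, y, z in units of 40 mm (1.0 is 40 mm), a list of three; "turn": the turn, a rotation vector about the tool's x, y, z in units of 6 degrees (1.0 is 6 degrees), a list of three; "hand": the opening, from 0 (shut) to 1 (fully open). A call has exactly 10 rows; each row shifts and turns the commanded pose from where the row before left it, along the tool's axes as they then stand; what a row does not reach is not made up. A row lasts 1/8 s, in which the tool goes at most 62.5 mm and 10.7 degrees, less where a joint would pass 70% of its speed; a pose out of reach is approached as far as the arm can. A call is refused whole if a number of a shift passes 1 or a number of a turn 1, either way. A call with a gripper value outside its range is refused whole. The fingers move at their own pace and stop on an object; "newtons" is the grip in N (left out, the last holds). Time passes only in rows, so rows that do not move let the fingers close, or fill a call up. It gives the time, the measured TCP pose, the force, the opening and the grip force at its end, in the units of the state.
- observe(): the state, without advancing time (a new reading comes with each control period).
- get_image(name): name is "scene" or "top"; returns the picture (400x640x3 uint8, blue, green, red); there is no depth.
- camera_info(name): a dict with "fx", "fy", "cx", "cy" (pixels), "world_to_cam" (4x4, takes a point from world to camera coordinates). Camera axes: x right, y down, z forward; pixel columns grow to the right and rows downward; lengths in m; the calibration is good to about 2 mm. A picture is of the moment at which its call begins. camera_info takes no time and is no camera call.
- env.close_job(): hands the job in; it is judged then, once.
The state is a dict: "time_s": time; "q": joint angles; "qvel": joint speeds; "joint_efforts": joint torques, N m; "position": TCP position; "tool_rot": TCP orientation; "ft_force": force on the tool from outside, world axes, zero at the start; "wrist_torque": the same for the moment, N m; "grip_width": finger opening in m; "gripper_force": force on a finger pad.
Only numpy, scipy, OpenCV 4.12 (cv2) and the standard library are available. Lean on these libraries where they do the work, as an engineer would, in place of code of your own. Each camera call takes 0.05 s, during which the arm holds its last target. There are 200 camera calls.

## Task

The garlic bulb is in one half of the wooden produce box. Slide the clear lid over it all the way to the middle, past the other lid, then take the garlic out and set it down gently and upright in the middle of the kitchen scale. Leave that lid slid open, and leave the other lid and the lemon beneath it where they are.

Things in the scene. Friction and masses are not known exactly. Their poses are not given: they have to be found in the camera images.
- keeper: wooden produce box, fixed to the table, outer 240 x 460 x 94 mm (its x, y, z), walls 10 mm, floor 8 mm thick, a low divider at y = 0 makes two compartments of 220 x 216 mm, each under its own sliding lid. Origin: centre of the underside; y is the long axis, +y to the robot's left, +x away from the robot.
- lid_left (a joint): the left (+y) lid, a lid of the wooden box: clear plastic panel 219 x 230 x 5 mm with a wooden edge strip, and across its outer end a steel bridge handle. Runs on the upper track (top face 90 mm above the table). 0 = shut, grows to 0.165 m fully open as the lid slides along the box's -y over the right lid; 1.5 N friction, stays where it is left. May stand up to 20 mm ajar at the start.
- lid_right (a joint): the right (-y) lid, a lid of the wooden box: clear plastic panel 219 x 230 x 5 mm with a wooden edge strip, and across its outer end a steel bridge handle. Runs on the lower track (top face 79 mm above the table). 0 = shut, grows to 0.165 m fully open as the lid slides along the box's +y under the left lid; 1.5 N friction, stays where it is left. May stand up to 20 mm ajar at the start.
- lid_left_bar (a point): the left lid's handle: a round steel bar 12 mm thick, 100 mm long (along the box's x, level), on two posts at its ends. The point is the bar's middle, 128 mm above the table, 34 mm clear above the box's rim; it moves with the lid. Can be pinched from above between the posts, fingers on the box's +y and -y sides of the bar.
- lid_right_bar (a point): the right lid's handle: a round steel bar 12 mm thick, 100 mm long (along the box's x, level), on two posts at its ends. The point is the bar's middle, 128 mm above the table, 34 mm clear above the box's rim; it moves with the lid. Can be pinched from above between the posts, fingers on the box's +y and -y sides of the bar.
- garlic_mid (a point): pale garlic bulb, loose, about 60 x 57 x 58 mm (its x, y, z), 40 g, standing upright on the floor of one of the two compartments (either one), 120 to 150 mm from the divider and within 20 mm of mid-way between the front and back walls (so there is most room for a gripper that closes along the box's x). The point is its centre, half-way up, 29 mm above its underside; widest about 5 mm below that.
- lemon_mid (a point): lemon, loose, about 72 x 57 x 58 mm, lying in the other compartment. The point is its centre, 29 mm above its underside.
- scale_top (a point): flat kitchen scale with a black glass plate, 145 x 200 x 20 mm (its x, y, z), fixed, on the table to the right of the box. The point is the middle of its top face, 20 mm above the table.

How it is judged (in metres and radians):
On the way:
1. the lid over the garlic is slid at least 130 mm open (((y of lemon_mid in the frame of keeper below 0 m and value of joint lid_left above 0.13 m) or (y of lemon_mid in the frame of keeper above 0 m and value of joint lid_right above 0.13 m))), for 0.2 s.
At the end, for the whole second after the job is handed in: The garlic rests on the scale, upright within 23 degrees and within 40 mm of the middle of its top; the lid that covered it is still at least 120 mm open, the other lid less than 45 mm open, and the lemon within 30 mm of where it was (horizontal distance between garlic_mid and scale_top below 0.04 m and z of garlic_mid in the frame of scale_top between 0.018 and 0.04 m and angle between garlic's own z axis and vertical below 0.4 rad and contact force between garlic and scale above 0.05 N and linear speed of garlic below 0.02 m/s and ((y of lemon_mid in the frame of keeper below 0 m and value of joint lid_left above 0.12 m and value of joint lid_right below 0.045 m) or (y of lemon_mid in the frame of keeper above 0 m and value of joint lid_right above 0.12 m and value of joint lid_left below 0.045 m)) and distance of lemon_mid from where it was at the start of the episode below 0.03 m); the robot touches nothing.
It fails at once if the lid over the lemon is opened (more than 60 mm) ((y of lemon_mid in the frame of keeper below 0 m and value of joint lid_right above 0.06 m) or (y of lemon_mid in the frame of keeper above 0 m and value of joint lid_left above 0.06 m)).
It fails at once if the garlic is dropped onto the scale (arrives faster than 0.7 m/s, a fall of more than about 25 mm) (horizontal distance between garlic_mid and scale_top below 0.12 m and z of garlic_mid in the frame of scale_top below 0.05 m and linear speed of garlic above 0.7 m/s).
It also fails if it takes over 54 s, if anything falls off the work surface, if the arm or the gripper's body presses on something with over 40 N, if the wrist force passes 120 N, or if a joint passes its speed limit or range.

## Working session

There is one attempt and no reset: what is moved stays moved. The work goes in short steps, Python scripts to look and compute and a tool call to move; the robot and the scene stay as the last step left them, time stands still between calls to the robot, and variables do not carry over. Pictures are saved under pics/ and viewed, at most 10 in all, crops included, and the job is handed in when it is done.

Besides the shell and the picture viewer there is one more tool, called after "Request:" as name(argument=value, ...) on one line, values as JSON. drive_tool: Moves the arm, as the interface text tells. Its arguments: {"type":"object","properties":{"offset":{"type":"array"},"turn":{"type":"array"},"hand":{"type":"array"},"newtons":{"type":"number"}},"required":["offset","turn","hand"]}

```bash
mkdir -p pics
cat > h.py <<'E'
import numpy as np, cv2
from rig import observe, get_image, camera_info, env
def ray(name,u,v,z):
    c=camera_info(name); T=np.linalg.inv(np.array(c["world_to_cam"]))
    d=T[:3,:3]@np.array([(u-c["cx"])/c["fx"],(v-c["cy"])/c["fy"],1]); o=T[:3,3]
    return o+d*(z-o[2])/d[2]
def proj(name,p):
    c=camera_info(name); q=np.array(c["world_to_cam"])@np.array([*p,1])
    return c["fx"]*q[0]/q[2]+c["cx"],c["fy"]*q[1]/q[2]+c["cy"]
E
python3 - <<'E'
from h import *
for n in("scene","top"): cv2.imwrite(f"pics/{n}0.png",get_image(n)); c=camera_info(n); print(n,c["fx"],np.round(np.linalg.inv(np.array(c["world_to_cam"])),3))
s=observe(); print(s["time_s"],s["position"],np.round(s["tool_rot"],3),env.hold_point_z,s["grip_width"])
E
```

```text
scene 379.88368029693294 [[-0.471 -0.678  0.564 -0.135]
 [-0.882  0.364 -0.299  0.318]
 [-0.003 -0.638 -0.77   0.989]
 [ 0.     0.     0.     1.   ]]
top 502.8306446251883 [[-0.012 -0.988  0.153  0.314]
 [-1.     0.013  0.004 -0.011]
 [-0.006 -0.153 -0.988  1.455]
 [ 0.     0.     0.     1.   ]]
0.1 [ 0.21301616 -0.50674484  0.19448886] [[ 0.922  0.387 -0.   ]
 [ 0.387 -0.922  0.001]
 [ 0.    -0.001 -1.   ]] 0.0187 0.08532984663308785
```

View pics/top0.png

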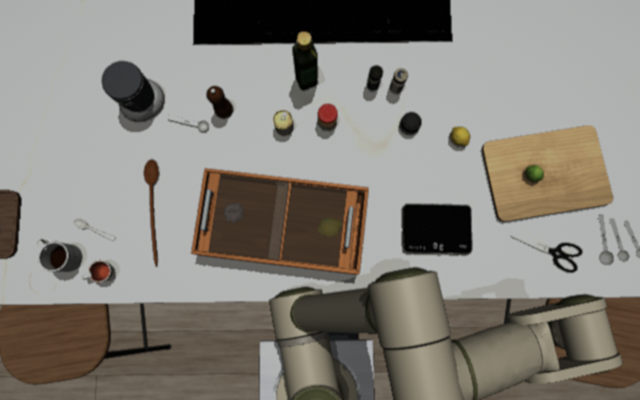

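View pics/scene0.png

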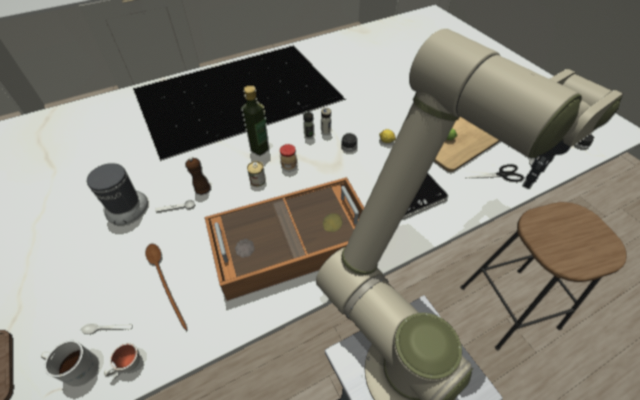

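The top view shows the garlic in the left half at about (233,212), the lemon at right (329,227), handles at (206,210) and (349,227), and the scale at (437,229). The scene view agrees, with the garlic at (244,247). Next I'll take measurements.

Run:
```python
from h import *
im=cv2.imread("pics/top0.png"); hsv=cv2.cvtColor(im,cv2.COLOR_BGR2HSV)
def big(m,roi):
    x0,y0,x1,y1=roi; z=np.zeros_like(m); z[y0:y1,x0:x1]=m[y0:y1,x0:x1]
    c=max(cv2.findContours(z,cv2.RETR_EXTERNAL,cv2.CHAIN_APPROX_NONE)[0],key=cv2.contourArea); return c
wood=cv2.inRange(hsv,(3,110,60),(18,255,255)); c=big(wood,(180,155,385,285))
q=cv2.approxPolyDP(cv2.convexHull(c),6,True)[:,0]; print("rim",[(tuple(p),ray("top",*p,0.094)[:2].round(3)) for p in q])
blk=cv2.inRange(hsv,(0,0,0),(180,255,45)); r=cv2.minAreaRect(big(blk,(395,195,480,262))); print("scale",r,ray("top",*r[0],0.02).round(3))
for nm,roi in(("L",(197,180,216,240)),("R",(340,195,358,260))):
    g=cv2.inRange(hsv,(0,0,110),(180,60,255)); r=cv2.minAreaRect(big(g,roi)); b=cv2.boxPoints(r)
    print(nm,r,ray("top",*r[0],.128).round(3))
cv2.imwrite("pics/crop.png",np.hstack([cv2.resize(im[160:285,185:380],None,fx=4,fy=4,interpolation=cv2.INTER_CUBIC)]))
for u,v in((233,212),(329,227)): print(ray("top",u,v,.037).round(3))
print(ray("scene",244,247,.037).round(3))
```

```text
rim [((np.int32(205), np.int32(169)), array([0.624, 0.302])), ((np.int32(367), np.int32(188)), array([ 0.565, -0.145])), ((np.int32(358), np.int32(273)), array([ 0.334, -0.115])), ((np.int32(193), np.int32(253)), array([0.393, 0.329]))]
scale ((437.0, 229.0), (48.0, 68.0), 90.0) [ 0.456 -0.349  0.02 ]
L ((205.30056762695312, 209.04623413085938), (3.0411441326141357, 40.44721603393555), 8.746162414550781) [0.507 0.291 0.128]
R ((348.95050048828125, 226.49505615234375), (3.5821337699890137, 39.403472900390625), 5.710593223571777) [ 0.455 -0.091  0.128]
[0.511 0.232 0.037]
[ 0.464 -0.04   0.037]
[0.51  0.232 0.037]
```

View pics/crop.png

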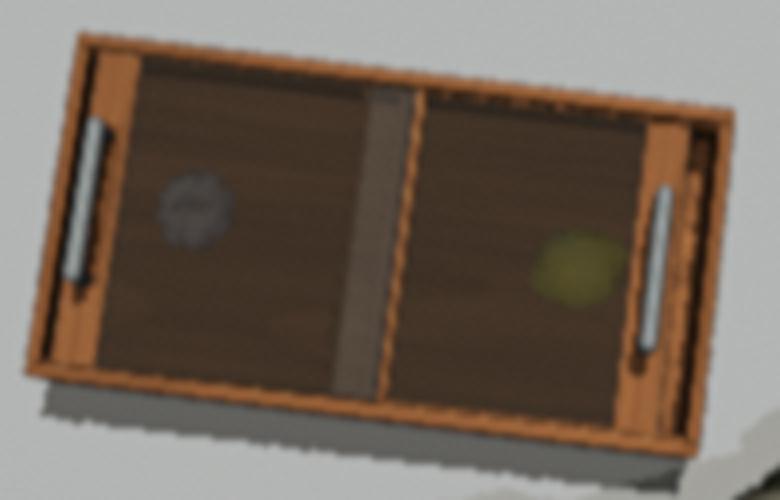

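Request:
drive_tool(offset=[[0,0,-0.3],[0,0,-0.3],[0,0,-0.3],[0,0,0],[0,0,0],[0.2,-0.9,0],[0.2,-0.9,0],[0.2,-0.9,0],[0.2,-0.9,0],[0.2,-0.9,0]], turn=[[0,0,1],[0,0,1],[0,0,1],[0,0,1],[0,0,1],[0,0,0.05],[0,0,0],[0,0,0],[0,0,0],[0,0,0]], hand=[1,1,1,1,1,1,1,1,1,1], newtons=40)

```text
time_s: 1.35
position: [0.2762, -0.3324, 0.2308]
tool_rot: [[0.991, -0.131, -0.0], [-0.131, -0.991, 0.001], [-0.0, -0.001, -1.0]]
ft_force: [1.7, 0.1, -0.3]
grip_width: 0.0856
gripper_force: 0.0
```

Request:
drive_tool(offset=[[0.22,-1,0],[0.22,-1,0],[0.22,-1,0],[0.22,-1,0],[0.22,-1,0],[0.22,-1,0],[0.22,-1,0],[0.22,-1,0],[0.22,-1,0],[0.22,-1,0]], turn=[[0,0,0],[0,0,0],[0,0,0],[0,0,0],[0,0,0],[0,0,0],[0,0,0],[0,0,0],[0,0,0],[0,0,0]], hand=[1,1,1,1,1,1,1,1,1,1])

```text
time_s: 2.6
position: [0.4157, 0.0527, 0.2309]
tool_rot: [[0.991, -0.131, -0.0], [-0.131, -0.991, -0.0], [-0.0, 0.0, -1.0]]
ft_force: [1.2, -0.5, 0.1]
grip_width: 0.0854
gripper_force: 0.0
```

Request:
drive_tool(offset=[[0.21,-0.9,0],[0.21,-0.9,0],[0.21,-0.9,0],[0.21,-0.9,0],[0.21,-0.9,0],[0.21,-0.85,0],[0.21,-0.85,0.5],[0,0,0.5],[0,0,0],[0,0,0]], turn=[[0,0,0],[0,0,0],[0,0,0],[0,0,0],[0,0,0],[0,0,0],[0,0,0],[0,0,0],[0,0,0],[0,0,0]], hand=[1,1,1,1,1,1,1,1,1,1])

```text
time_s: 3.85
position: [0.5065, 0.2893, 0.1919]
tool_rot: [[0.991, -0.131, 0.001], [-0.131, -0.991, 0.0], [0.001, -0.0, -1.0]]
ft_force: [-0.3, -1.1, 0.5]
grip_width: 0.0856
gripper_force: 0.0
```

Run:
```python
from h import *
a=get_image("top");b=get_image("scene")
cv2.imwrite("pics/v2.png",np.vstack([cv2.resize(a[150:250,170:370],None,fx=3,fy=3),cv2.resize(b[170:270,170:370],None,fx=3,fy=3)]))
s=observe();print(s["position"],proj("top",s["position"]),proj("scene",s["position"]))
```

```text
[0.50661847 0.28931837 0.19214091] (np.float64(200.2756835376274), np.float64(205.72332639888327)) (np.float64(214.2650900816162), np.float64(224.38619004609467))
```

View pics/v2.png

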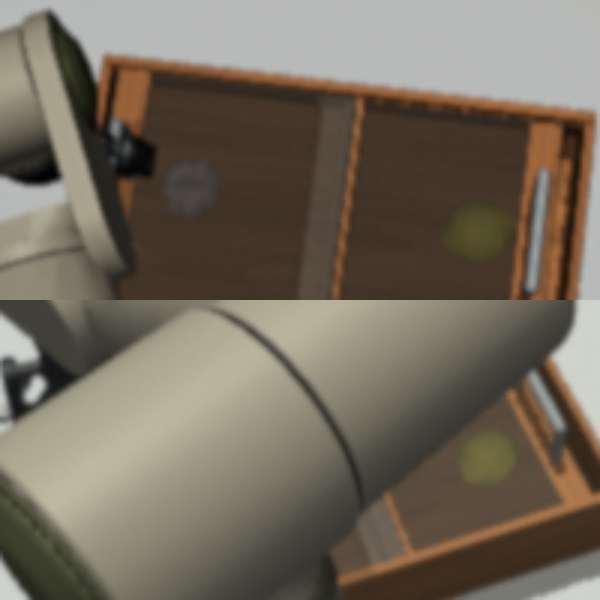

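The arm hides the left handle, but its measured position matches the estimate. The right lid and lemon haven't moved. I'll go down and pinch the bar.

Request:
drive_tool(offset=[[0,0,0.6],[0,0,0.6],[0,0,0.5],[0,0,0.3],[0,0,0],[0,0,0],[0,0,0],[0,0,0],[0,0,0],[0,0,0]], turn=[[0,0,0],[0,0,0],[0,0,0],[0,0,0],[0,0,0],[0,0,0],[0,0,0],[0,0,0],[0,0,0],[0,0,0]], hand=[1,1,1,1,0,0,0,0,0,0], newtons=40)

```text
time_s: 5.2
position: [0.5063, 0.2895, 0.1111]
tool_rot: [[0.991, -0.131, 0.0], [-0.131, -0.991, 0.0], [0.0, -0.0, -1.0]]
ft_force: [-0.6, -0.7, 0.7]
grip_width: -0.0001
gripper_force: 0.0
```

Run:
```python
from h import *
a=get_image("top");b=get_image("scene")
cv2.imwrite("pics/v3.png",np.vstack([cv2.resize(a[150:250,170:370],None,fx=3,fy=3),cv2.resize(b[170:270,170:370],None,fx=3,fy=3)]))
s=observe();print(s["position"],s["grip_width"],s["gripper_force"],proj("top",s["position"]),proj("scene",s["position"]))
```

```text
[0.50626442 0.28950253 0.11103625] 0.0001721949487854716 0.0 (np.float64(207.22837225377913), np.float64(210.2784771033998)) (np.float64(220.6586922575101), np.float64(241.84837027593628))
```

View pics/v3.png

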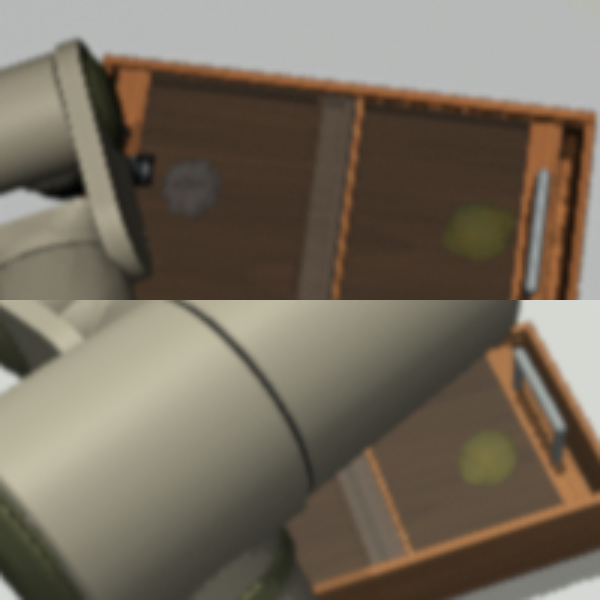

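The width reads 0 with no grip force, so the bar may not be between the pads. I'll nudge gently toward the opening direction and watch for a reaction.

Request:
drive_tool(offset=[[0,0.25,0],[0,0.25,0],[0,0.25,0],[0,0.25,0],[0,0,0],[0,0,0],[0,0,0],[0,0,0],[0,0,0],[0,0,0]], turn=[[0,0,0],[0,0,0],[0,0,0],[0,0,0],[0,0,0],[0,0,0],[0,0,0],[0,0,0],[0,0,0],[0,0,0]], hand=[0,0,0,0,0,0,0,0,0,0])

```text
time_s: 6.55
position: [0.501, 0.2499, 0.111]
tool_rot: [[0.991, -0.131, -0.0], [-0.131, -0.991, -0.0], [-0.0, 0.0, -1.0]]
ft_force: [-0.3, 0.1, 0.1]
grip_width: 0.0
gripper_force: 0.0
```

Run:
```python
from h import *
a=get_image("top");b=get_image("scene")
cv2.imwrite("pics/v4.png",np.vstack([cv2.resize(a[150:250,170:370],None,fx=3,fy=3),cv2.resize(b[170:270,170:370],None,fx=3,fy=3)]))
s=observe();print(s["position"],s["grip_width"],s["gripper_force"],s["ft_force"],proj("top",s["position"]))
```

```text
[0.50101857 0.24988833 0.11101005] -4.527368812888077e-05 0.0 [-0.11693126 -0.13851852 -0.49105565] (np.float64(221.84822973907072), np.float64(212.012453960846))
```

View pics/v4.png

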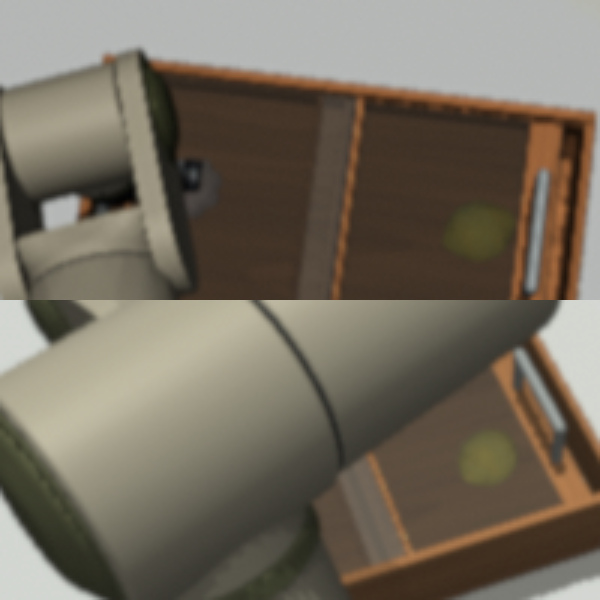

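The lid edge near the divider hasn't changed, so the lid did not move. I'll back off and re-measure the bar numerically.

Request:
drive_tool(offset=[[0,0,-0.9],[0,0.3,-0.9],[0,0.9,-0.2],[0,0.9,0],[0,0.9,0],[0,0.8,0],[0,0,0],[0,0,0],[0,0,0],[0,0,0]], turn=[[0,0,0],[0,0,0],[0,0,0],[0,0,0],[0,0,0],[0,0,0],[0,0,0],[0,0,0],[0,0,0],[0,0,0]], hand=[0,0,1,1,1,1,1,1,1,1])

```text
time_s: 7.9
position: [0.4812, 0.0998, 0.191]
tool_rot: [[0.992, -0.13, -0.0], [-0.13, -0.992, 0.0], [-0.0, -0.0, -1.0]]
ft_force: [-0.0, -0.4, -0.5]
grip_width: 0.0853
gripper_force: 0.0
```

Run:
```python
from h import *
a=get_image("top");b=get_image("scene")
cv2.imwrite("pics/v5.png",np.vstack([cv2.resize(a[150:260,160:400],None,fx=2.5,fy=2.5),cv2.resize(b[150:270,180:420],None,fx=2.5,fy=2.5)]))
s=observe();print(s["position"],s["ft_force"],proj("top",s["position"]),proj("scene",s["position"]))
```

```text
[0.48117223 0.09957947 0.1909595 ] [ 0.44209136 -0.07942824  0.96157709] (np.float64(274.90663419183545), np.float64(214.73703227229603)) (np.float64(285.0339808009628), np.float64(204.45598309136452))
```

View pics/v5.png

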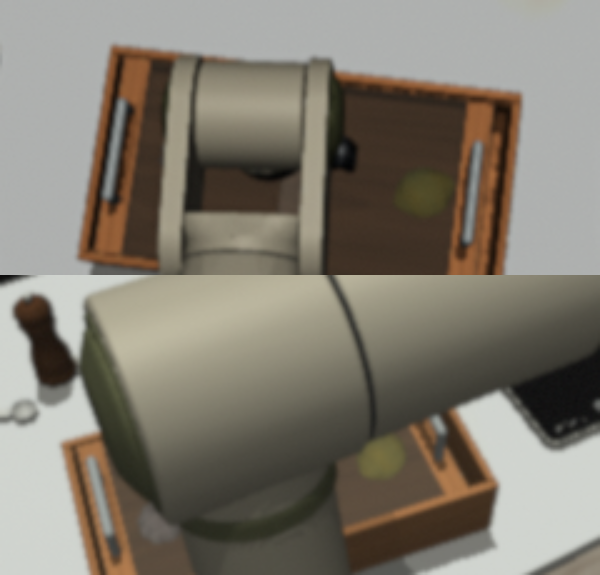

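The top view shows the left bar still at about (207,210), and in the scene view it's near (220,242). I'll triangulate it across the two views.

Run:
```python
from h import *
def bar(n,im,roi):
    hsv=cv2.cvtColor(im,cv2.COLOR_BGR2HSV); x0,y0,x1,y1=roi
    m=cv2.inRange(hsv,(0,0,100),(180,70,255)); z=np.zeros_like(m); z[y0:y1,x0:x1]=m[y0:y1,x0:x1]
    c=max(cv2.findContours(z,cv2.RETR_EXTERNAL,cv2.CHAIN_APPROX_NONE)[0],key=cv2.contourArea)
    return cv2.minAreaRect(c)
P=lambda n:np.array([[camera_info(n)["fx"],0,camera_info(n)["cx"]],[0,camera_info(n)["fy"],camera_info(n)["cy"]],[0,0,1.]])@np.array(camera_info(n)["world_to_cam"])[:3]
t=cv2.imread("pics/top0.png"); s=cv2.imread("pics/scene0.png")
for nm,a,b in(("L",(197,180,216,240),(212,217,230,268)),("R",(340,195,358,260),(335,180,360,222))):
    ra,rb=bar("top",t,a),bar("scene",s,b); X=cv2.triangulatePoints(P("top"),P("scene"),np.float32(ra[0]),np.float32(rb[0])); print(nm,ra,rb,(X[:3]/X[3]).ravel().round(4))
    e=lambda r:sorted(((cv2.boxPoints(r)[np.argsort(cv2.boxPoints(r)[:,1])][i:i+2].mean(0)) for i in(0,2)),key=lambda p:p[1])
    for u,v in zip(e(ra),e(rb)): X=cv2.triangulatePoints(P("top"),P("scene"),np.float32(u),np.float32(v)); print("  end",(X[:3]/X[3]).ravel().round(4))
```

```text
L ((205.3594512939453, 209.0567626953125), (3.3272016048431396, 40.75822067260742), 8.972626686096191) ((219.7941436767578, 238.67649841308594), (32.7423095703125, 4.608177185058594), 75.96376037597656) [0.507  0.2902 0.1265]
  end [0.5612 0.2825 0.1294]
  end [0.453  0.2972 0.1276]
R ((348.993896484375, 226.05487060546875), (3.9755353927612305, 40.30751419067383), 6.34019136428833) ((349.2547302246094, 199.35850524902344), (31.372529983520508, 4.370786190032959), 60.945396423339844) [ 0.4563 -0.0914  0.1302]
  end [ 0.5096 -0.0976  0.1348]
  end [ 0.4034 -0.0846  0.1288]
```

Run:
```python
from h import *
im=get_image("top"); hsv=cv2.cvtColor(im,cv2.COLOR_BGR2HSV); m=cv2.inRange(hsv,(0,0,100),(180,70,255)); z=np.zeros_like(m); z[180:240,197:218]=m[180:240,197:218]
c=max(cv2.findContours(z,cv2.RETR_EXTERNAL,cv2.CHAIN_APPROX_NONE)[0],key=cv2.contourArea); r=cv2.minAreaRect(c); print(r,ray("top",*r[0],.128))
b=cv2.imread("pics/scene0.png"); k=cv2.resize(b[90:210,490:640],None,fx=4,fy=4)
R=np.array([[.922,.387,0],[.387,-.922,0],[0,0,-1]]);p=np.array([.213,-.507,.1945])
for d,col in(((0,0,0),(0,0,255)),((0,.0425,-.013),(0,255,0)),((0,-.0425,-.013),(0,255,0)),((0,0,-.073),(255,0,0))):
    u=np.array(proj("scene",p+R@np.array(d))); print(u); cv2.circle(k,tuple(((u-[490,90])*4).astype(int).tolist()),4,col,-1)
cv2.imwrite("pics/v6.png",k)
```

```text
((205.345947265625, 208.97567749023438), (3.275214195251465, 40.602264404296875), 8.972626686096191) [0.50742111 0.29081439 0.128     ]
[524.1812664  189.39475748]
[531.62576094 177.47940818]
[520.38714972 195.43006906]
[535.56764812 171.06254562]
```

View pics/v6.png

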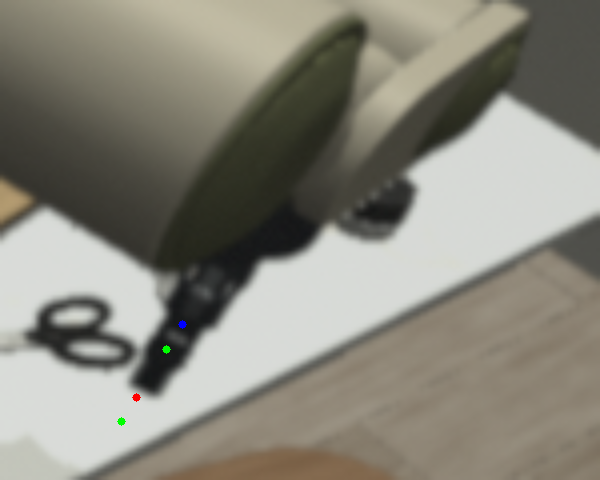

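The overlay shows the fingertips about 35–40 mm higher along the tool axis than the reported TCP (the tip at (147,388), where (121,421) was expected). That explains missing the bar with no contact. I'll redo the grasp about 33 mm lower. Since the first try missed, the tips must be at least 20 mm higher than reported, so this is safe.

Request:
drive_tool(offset=[[0,-0.9,0],[0,-1,0],[0,-1,0],[0,-1,0],[0,-0.92,0],[0,0,0.7],[0,0,0.8],[0,0,0.5],[0,0,0],[0,0,0]], turn=[[0,0,0],[0,0,0],[0,0,0],[0,0,0],[0,0,0],[0,0,0],[0,0,0],[0,0,0],[0,0,0],[0,0,0]], hand=[1,1,1,1,1,1,1,1,1,1])

```text
time_s: 9.3
position: [0.5069, 0.2905, 0.112]
tool_rot: [[0.991, -0.131, 0.001], [-0.131, -0.991, 0.0], [0.001, -0.001, -1.0]]
ft_force: [0.4, 0.3, 0.8]
grip_width: 0.0852
gripper_force: 0.0
```

Request:
drive_tool(offset=[[0,0,0.2],[0,0,0.2],[0,0,0.2],[0,0,0.2],[0,0,0],[0,0,0],[0,0,0],[0,0,0],[0,0,0],[0,0,0]], turn=[[0,0,0],[0,0,0],[0,0,0],[0,0,0],[0,0,0],[0,0,0],[0,0,0],[0,0,0],[0,0,0],[0,0,0]], hand=[1,1,1,1,1,0,0,0,0,0], newtons=40)

```text
time_s: 10.55
position: [0.5064, 0.2903, 0.0792]
tool_rot: [[0.991, -0.131, 0.0], [-0.131, -0.991, 0.0], [0.0, -0.0, -1.0]]
ft_force: [-0.6, 0.3, 2.1]
grip_width: 0.0106
gripper_force: 38.9
```

The bar is gripped (38.9 N). Now I'll slide the lid open.

Request:
drive_tool(offset=[[0,0.2,0],[0,0.4,0],[0,0.5,0],[0,0.5,0],[0,0.5,0],[0,0.5,0],[0,0.5,0],[0,0.4,0],[0,0.3,0],[0,0.1,0]], turn=[[0,0,0],[0,0,0],[0,0,0],[0,0,0],[0,0,0],[0,0,0],[0,0,0],[0,0,0],[0,0,0],[0,0,0]], hand=[0,0,0,0,0,0,0,0,0,0])

```text
time_s: 11.8
position: [0.4855, 0.1341, 0.0791]
tool_rot: [[0.991, -0.132, -0.001], [-0.132, -0.991, -0.0], [-0.001, 0.0, -1.0]]
ft_force: [-2.0, 2.0, 5.8]
grip_width: 0.01
gripper_force: 39.5
```

Request:
drive_tool(offset=[[0,0,0],[0,0,0],[0,0,0],[0,0,0],[0,0,-0.5],[0,0,-0.8],[0,0,-0.8],[0,0,-0.8],[0,0,0],[0,0,0]], turn=[[0,0,0],[0,0,0],[0,0,0],[0,0,0],[0,0,0],[0,0,0],[0,0,0],[0,0,-1],[0,0,-1],[0,0,-1]], hand=[1,1,1,1,1,1,1,1,1,1])

```text
time_s: 13.05
position: [0.486, 0.1357, 0.1953]
tool_rot: [[0.983, 0.186, 0.001], [0.186, -0.983, -0.0], [0.001, 0.0, -1.0]]
ft_force: [-0.3, -0.8, -1.0]
grip_width: 0.0854
gripper_force: 0.0
```

Request:
drive_tool(offset=[[0,0,0],[0,0,0],[0,0,0],[0,0,0],[0,0,0],[0,0,0],[0,0,0],[0,0,0],[0,0,0],[0,0,0]], turn=[[0,0,-1],[0,0,-1],[0,0,-1],[0,0,-1],[0,0,-1],[0,0,-1],[0,0,-1],[0,0,-1],[0,0,-1],[0,0,-1]], hand=[1,1,1,1,1,1,1,1,1,1])

```text
time_s: 14.3
position: [0.4859, 0.1357, 0.1949]
tool_rot: [[0.33, 0.944, -0.0], [0.944, -0.33, -0.0], [-0.0, -0.0, -1.0]]
ft_force: [0.0, -0.2, 0.2]
grip_width: 0.0854
gripper_force: 0.0
```

Run:
```python
from h import *
a=get_image("top");b=get_image("scene")
cv2.imwrite("pics/v7.png",np.vstack([cv2.resize(a[150:260,160:400],None,fx=2.5,fy=2.5),cv2.resize(b[150:270,180:420],None,fx=2.5,fy=2.5)]))
s=observe();print(s["position"],proj("top",s["position"]),proj("scene",s["position"]))
```

```text
[0.48591545 0.13571449 0.19494579] (np.float64(260.4908530194961), np.float64(212.85913610449828)) (np.float64(271.89230116591403), np.float64(207.2733225083302))
```

View pics/v7.png

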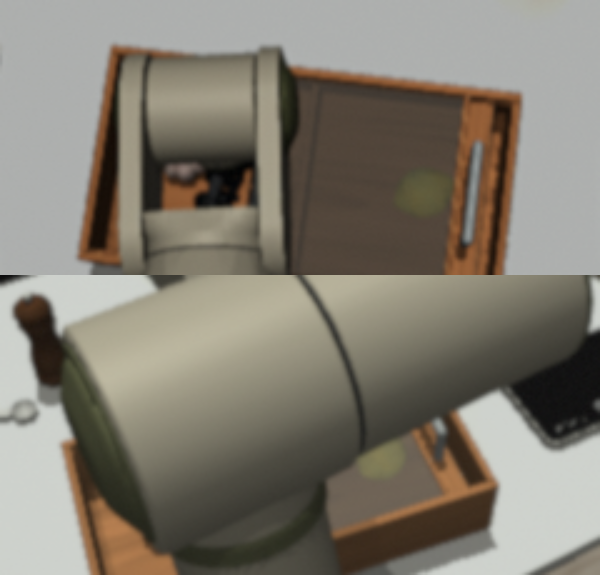

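The lid is open with its bar near the middle. The garlic is visible at about (233,219), and the right lid and lemon haven't moved. Before descending I'll refine the height offset from the first scene image.

Run:
```python
from h import *
R=np.array([[.922,.387,0],[.387,-.922,0],[0,0,-1]]);p=np.array([.213,-.507,.1945])
g=cv2.cvtColor(cv2.imread("pics/scene0.png"),cv2.COLOR_BGR2GRAY)[140:200,500:560]
m=(g<90).astype(np.uint8)
n,l,s,c=cv2.connectedComponentsWithStats(m)
lab=l[180-140,530-500]; v,u=np.where(l==lab); print("dark lowest",v.max()+140.5,u[v==v.max()].mean()+500, "row186 u:",u[v==46].min()+500,u[v==46].max()+500)
for h in(.0,.02,.03,.035,.04,.045,.05):
    pts=[proj("scene",p+R@np.array([x,y,-.013-h])) for x in(-.011,.011) for y in(-.0425,-.055)]
    print(h,np.round(pts,1).tolist())
```

```text
dark lowest 187.5 527.5 row186 u: 524 530
0.0 [[524.4, 197.4], [522.7, 200.2], [516.4, 193.5], [514.6, 196.2]]
0.02 [[527.5, 192.5], [525.8, 195.3], [519.3, 188.6], [517.6, 191.3]]
0.03 [[529.1, 190.0], [527.4, 192.8], [520.8, 186.1], [519.1, 188.9]]
0.035 [[529.9, 188.8], [528.2, 191.6], [521.6, 184.8], [519.8, 187.6]]
0.04 [[530.8, 187.5], [529.0, 190.3], [522.4, 183.6], [520.6, 186.3]]
0.045 [[531.6, 186.2], [529.8, 189.0], [523.1, 182.3], [521.4, 185.0]]
0.05 [[532.4, 184.9], [530.7, 187.7], [523.9, 181.0], [522.2, 183.7]]
```

Request:
drive_tool(offset=[[0,0,0],[0,0,0],[0.8,0.1,0],[0.8,0.1,0],[0.87,0.11,0],[0,0,0.5],[0,0,0.9],[0,0,0.9],[0,0,0.5],[0,0,0]], turn=[[0,0,-1],[0,0,-0.97],[0,0,0],[0,0,0],[0,0,0],[0,0,0],[0,0,0],[0,0,0],[0,0,0],[0,0,0]], hand=[1,1,1,1,1,1,1,1,1,1])

```text
time_s: 15.65
position: [0.5108, 0.2318, 0.0818]
tool_rot: [[0.135, 0.991, -0.003], [0.991, -0.135, -0.001], [-0.001, -0.003, -1.0]]
ft_force: [0.3, 0.0, 1.0]
grip_width: 0.0853
gripper_force: 0.0
```

Run:
```python
from h import *
a=get_image("top");b=get_image("scene")
cv2.imwrite("pics/v8.png",np.vstack([cv2.resize(a[160:260,170:320],None,fx=4,fy=4)]))
s=observe();print(s["position"],proj("top",s["position"]),proj("scene",s["position"]))
```

```text
[0.51193915 0.23204445 0.08378411] (np.float64(230.27314501562424), np.float64(209.33632517432042)) (np.float64(241.24028652656483), np.float64(237.67996646759448))
```

View pics/v8.png

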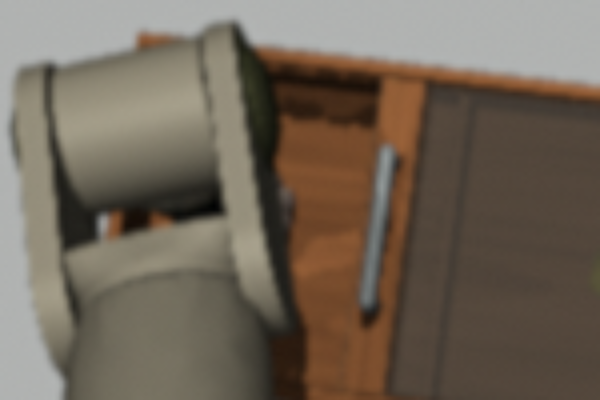

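The left lid's bar is at mid-box, and the garlic's edge at about (242,211) matches its first position. Descending to grasp.

Request:
drive_tool(offset=[[0,0,0.4],[0,0,0.5],[0,0,0.5],[0,0,0.4],[0,0,0.3],[0,0,0.2],[0,0,0],[0,0,0],[0,0,0],[0,0,0]], turn=[[0,0,0],[0,0,0],[0,0,0],[0,0,0],[0,0,0],[0,0,0],[0,0,0],[0,0,0],[0,0,0],[0,0,0]], hand=[1,1,1,1,1,1,1,1,1,1])

```text
time_s: 17.0
position: [0.5116, 0.2319, -0.0087]
tool_rot: [[0.134, 0.991, 0.001], [0.991, -0.134, 0.0], [0.0, 0.001, -1.0]]
ft_force: [-0.0, -0.5, 0.3]
grip_width: 0.0854
gripper_force: 0.0
```

Request:
drive_tool(offset=[[0,0,0.2],[0,0,0.2],[0,0,0.15],[0,0,0],[0,0,0],[0,0,0],[0,0,0],[0,0,0],[0,0,0],[0,0,0]], turn=[[0,0,0],[0,0,0],[0,0,0],[0,0,0],[0,0,0],[0,0,0],[0,0,0],[0,0,0],[0,0,0],[0,0,0]], hand=[1,1,1,1,0,0,0,0,0,0], newtons=25)

```text
time_s: 18.25
position: [0.512, 0.2319, -0.0304]
tool_rot: [[0.134, 0.991, 0.001], [0.991, -0.134, 0.0], [0.0, 0.001, -1.0]]
ft_force: [0.3, -0.2, 6.2]
grip_width: 0.0554
gripper_force: 26.4
```

Request:
drive_tool(offset=[[0,0,-0.1],[0,0,-0.3],[0,0,-0.5],[0,0,-0.6],[0,0,-0.6],[0,0,-0.6],[0,0,-0.6],[0,0,-0.6],[0,0,-0.6],[0,0,-0.4]], turn=[[0,0,0],[0,0,0],[0,0,0],[0,0,0],[0,0,0],[0,0,0],[0,0,0],[0,0,0],[0,0,0],[0,0,0]], hand=[0,0,0,0,0,0,0,0,0,0])

```text
time_s: 19.5
position: [0.5114, 0.232, 0.1668]
tool_rot: [[0.134, 0.991, 0.001], [0.991, -0.134, 0.0], [0.001, 0.001, -1.0]]
ft_force: [0.6, 0.1, -0.6]
grip_width: 0.0557
gripper_force: 26.6
```

Run:
```python
from h import *
s=observe();print(s["time_s"],s["position"],s["grip_width"],s["gripper_force"],s["ft_force"])
t=np.array([.456,-.349])-s["position"][:2]; R=np.array(s["tool_rot"]); print((R.T@np.array([*t,0]))/.04)
```

```text
19.5 [0.51142257 0.23196267 0.16681987] 0.05565619495785029 26.62666691816412 [ 0.64487788  0.06554838 -0.60423976]
[-1.45788801e+01  5.69649906e-01 -7.64537170e-03]
```

Request:
drive_tool(offset=[[-0.3,0,0],[-0.6,0.03,0],[-0.8,0.04,0],[-0.8,0.04,0],[-0.8,0.04,0],[-0.8,0.04,0],[-0.8,0.04,0],[-0.8,0.04,0],[-0.8,0.03,0],[-0.8,0.03,0]], turn=[[0,0,0],[0,0,0],[0,0,0],[0,0,0],[0,0,0],[0,0,0],[0,0,0],[0,0,0],[0,0,0],[0,0,0]], hand=[0,0,0,0,0,0,0,0,0,0])

```text
time_s: 20.75
position: [0.4844, -0.0606, 0.1644]
tool_rot: [[0.134, 0.991, -0.001], [0.991, -0.134, 0.0], [0.0, -0.001, -1.0]]
ft_force: [-0.0, -0.7, -0.5]
grip_width: 0.0555
gripper_force: 26.6
```

Request:
drive_tool(offset=[[-0.8,0.03,0],[-0.8,0.03,0],[-0.8,0.03,0],[-0.8,0.03,0],[-0.8,0.03,0],[-0.8,0.03,0],[-0.8,0.03,0],[-0.8,0.03,0],[-0.6,0,0],[-0.3,0,0]], turn=[[0,0,0],[0,0,0],[0,0,0],[0,0,0],[0,0,0],[0,0,0],[0,0,0],[0,0,0],[0,0,0],[0,0,0]], hand=[0,0,0,0,0,0,0,0,0,0])

```text
time_s: 22.0
position: [0.4553, -0.3508, 0.1645]
tool_rot: [[0.135, 0.991, -0.001], [0.991, -0.135, 0.001], [0.001, -0.001, -1.0]]
ft_force: [0.5, 0.2, -0.3]
grip_width: 0.0549
gripper_force: 26.6
```

Run:
```python
from h import *
s=observe();print(s["time_s"],s["position"],s["grip_width"],s["gripper_force"],s["ft_force"])
t=np.array([.456,-.349])-s["position"][:2]; R=np.array(s["tool_rot"]); print((R.T@np.array([*t,0]))/.04)
```

```text
22.0 [ 0.45526394 -0.35083151  0.16452309] 0.054929741115487186 26.62387316522654 [ 0.51374482  0.17393975 -0.26097019]
[4.78501486e-02 1.20616072e-02 2.36615623e-05]
```

Request:
drive_tool(offset=[[0,0,0.3],[0,0,0.7],[0,0,0.8],[0,0,0.8],[0,0,0.7],[0,0,0.5],[0,0,0.3],[0,0,0.2],[0,0,0.1],[0,0,0]], turn=[[0,0,0],[0,0,0],[0,0,0],[0,0,0],[0,0,0],[0,0,0],[0,0,0],[0,0,0],[0,0,0],[0,0,0]], hand=[0,0,0,0,0,0,0,0,0,0])

```text
time_s: 23.25
position: [0.4561, -0.3499, -0.0108]
tool_rot: [[0.134, 0.991, 0.0], [0.991, -0.134, -0.0], [-0.0, 0.0, -1.0]]
ft_force: [0.6, 0.2, -0.4]
grip_width: 0.0552
gripper_force: 26.6
```

Request:
drive_tool(offset=[[0,0,0.03],[0,0,0.03],[0,0,0.02],[0,0,0],[0,0,0],[0,0,0],[0,0,0],[0,0,0],[0,0,0],[0,0,0]], turn=[[0,0,0],[0,0,0],[0,0,0],[0,0,0],[0,0,0],[0,0,0],[0,0,0],[0,0,0],[0,0,0],[0,0,0]], hand=[0,0,0,0,0,0,0,0,0,0])

```text
time_s: 24.5
position: [0.456, -0.3499, -0.0142]
tool_rot: [[0.134, 0.991, -0.0], [0.991, -0.134, 0.0], [0.0, -0.0, -1.0]]
ft_force: [0.5, -0.2, -0.6]
grip_width: 0.0552
gripper_force: 26.6
```

Request:
drive_tool(offset=[[0,0,0.03],[0,0,0.03],[0,0,0.02],[0,0,0],[0,0,0],[0,0,0],[0,0,0],[0,0,0],[0,0,0],[0,0,0]], turn=[[0,0,0],[0,0,0],[0,0,0],[0,0,0],[0,0,0],[0,0,0],[0,0,0],[0,0,0],[0,0,0],[0,0,0]], hand=[0,0,0,0,0,0,0,0,0,0])

```text
time_s: 25.75
position: [0.456, -0.3499, -0.0174]
tool_rot: [[0.134, 0.991, 0.0], [0.991, -0.134, -0.0], [-0.0, 0.0, -1.0]]
ft_force: [-0.6, -0.4, -0.8]
grip_width: 0.0553
gripper_force: 26.6
```

Request:
drive_tool(offset=[[0,0,0.02],[0,0,0],[0,0,0],[0,0,0],[0,0,0],[0,0,0],[0,0,0],[0,0,0],[0,0,0],[0,0,0]], turn=[[0,0,0],[0,0,0],[0,0,0],[0,0,0],[0,0,0],[0,0,0],[0,0,0],[0,0,0],[0,0,0],[0,0,0]], hand=[0,0,0.66,0.7,0.75,0.8,0.9,1,1,1])

```text
time_s: 27.0
position: [0.456, -0.3499, -0.0182]
tool_rot: [[0.134, 0.991, 0.0], [0.991, -0.134, 0.0], [0.0, -0.0, -1.0]]
ft_force: [-0.4, 0.3, 1.1]
grip_width: 0.0856
gripper_force: 0.0
```

Request:
drive_tool(offset=[[0,0,-0.1],[0,0,-0.3],[0,0,-0.5],[0,0,-0.7],[0,0,-0.8],[0,0,-0.8],[0,0,-0.8],[0,0,-0.8],[0,0,-0.5],[0,0,0]], turn=[[0,0,0],[0,0,0],[0,0,0],[0,0,0],[0,0,0],[0,0,0],[0,0,0],[0,0,0],[0,0,0],[0,0,0]], hand=[1,1,1,1,1,1,1,1,1,1])

```text
time_s: 28.25
position: [0.4563, -0.3503, 0.1958]
tool_rot: [[0.134, 0.991, 0.003], [0.991, -0.134, -0.003], [-0.003, 0.003, -1.0]]
ft_force: [-0.6, 0.3, -0.4]
grip_width: 0.0854
gripper_force: 0.0
```

Request:
drive_tool(offset=[[-0.8,0,0],[-0.8,0,0],[-0.8,0,0],[-0.8,-0.4,0],[-0.8,-0.8,0],[0,-0.8,0],[0,-0.8,0],[0,-0.8,0],[0,0,0],[0,0,0]], turn=[[0,0,0],[0,0,0],[0,0,0],[0,0,0],[0,0,0],[0,0,0],[0,0,0],[0,0,0],[0,0,0],[0,0,0]], hand=[1,1,1,1,1,1,1,1,1,1])

```text
time_s: 29.5
position: [0.2922, -0.4891, 0.1934]
tool_rot: [[0.134, 0.991, 0.0], [0.991, -0.134, 0.001], [0.001, -0.0, -1.0]]
ft_force: [0.4, -1.7, -0.2]
grip_width: 0.0852
gripper_force: 0.0
```

Run:
```python
from h import *
s=observe();print(s["time_s"],s["position"],s["grip_width"])
im=get_image("top"); hsv=cv2.cvtColor(im,cv2.COLOR_BGR2HSV)
m=cv2.inRange(hsv,(0,0,80),(180,255,255))[200:256,404:470]; m=cv2.morphologyEx(m,cv2.MORPH_OPEN,np.ones((5,5)))
for c in cv2.findContours(m,cv2.RETR_EXTERNAL,cv2.CHAIN_APPROX_NONE)[0]:
    (u,v),r=cv2.minEnclosingCircle(c); print(u+404,v+200,r,cv2.contourArea(c),ray("top",u+404,v+200,.049).round(3))
for n,p in(("L",(.4855,.1341,.128)),("R",(.456,-.0914,.128))): 
    u,v=map(int,proj("top",p)); print(n,u,v,[i for i in range(u-20,u+21) if hsv[v,i,1]<70 and hsv[v,i,2]>110])
ye=cv2.inRange(hsv,(20,90,50),(40,255,255))[190:260,300:350]; mo=cv2.moments(ye,True); print("lemon",mo["m10"]/mo["m00"]+300,mo["m01"]/mo["m00"]+190)
h0=cv2.cvtColor(cv2.imread("pics/top0.png"),cv2.COLOR_BGR2HSV);mo=cv2.moments(cv2.inRange(h0,(20,90,50),(40,255,255))[190:260,300:350],True); print("lemon0",mo["m10"]/mo["m00"]+300,mo["m01"]/mo["m00"]+190)
```

```text
29.5 [ 0.29224556 -0.48908249  0.19339766] 0.08522286904599476
439.0 228.0 9.434081077575684 215.5 [ 0.456 -0.348  0.049]
436.5 202.5 32.59611129760742 233.0 [ 0.529 -0.345  0.049]
L 264 216 [262, 263, 264, 265]
R 349 226 [348, 349, 350, 365, 366, 367, 368, 369]
lemon 330.2462311557789 227.30653266331657
lemon0 329.1550802139037 226.5374331550802
```

```bash
python3 -c "
from rig import env
print(env.close_job())"
```

```text
the job is handed in; nothing more can be done
None
```

I handed the job in at about 29.5 s. The last top-camera image puts the garlic within about 2 mm of the scale's middle, the left lid about 158 mm open, and the right lid and lemon unmoved; I released the garlic gently, but couldn't confirm it is upright from above, and no verdict came back.

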